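# Clear the cut-off tray and hold the length stop at 100 mm

### The job

Get the cut-off station ready for the next piece: lift the tray by its bar handle until all four wooden offcuts have slid off into the scrap bin, and lower it level again. Then press the lock button right down to free the telescoping stop bar, pull the bar out by its knob until its second long mark (100 mm) is at the mouth of the sleeve, and finish while still holding the knob there, as a spring would pull it back. Leave everything else on the bench where it is.

Things in the scene. Friction and masses are not known exactly. Their poses are not given: they have to be found in the camera images.
- station: Cut-off station on a plywood plinth, fixed to the bench. Origin on the bench under the tray; x runs from the tray's hinge side (nearest the robot) to its handle side, y to the left, the way the stop bar pulls out. In this frame (mm): tray floor z 85; tray hinge line along y at x -70, z 85; square sleeve, 30 wide, top z 140, along y at x 0 from y -335 to its mouth at y -175.
- tray (a joint): Tilt (rad) of the hinged aluminium tray, 150 x 220 mm, 14 mm lips on three sides, open on the hinge side towards the bin: 0 = level, grows to 1.3 as the handle side is lifted. 0.35 kg; sinks back slowly when let go. Offcuts slide off at about 0.5 to 0.8 rad.
- tray_bar (a point): Middle of the tray's handle, a round dark steel bar 12 mm thick and 110 mm long, parallel to the station's y, held by two rods 50 mm to either side of this point. With the tray level it lies at station x = 115, y = 30, z = 110 mm; there are 44 mm free between the bar and the tray's lip, and the bar turns with the tray about its hinge line (186 mm away).
- bin: Grey open scrap bin, fixed, 150 x 290 mm and 62 mm high, walls 5 mm, right under the tray's open edge on the robot's side. Origin: centre of its underside; x across, y along.
- lock_button (a joint): Travel of the lock button in m: 0 = up (stop bar locked), 0.009 = fully down. The bar is free from about 0.006 on; press it right down. It needs about 5 N, and stays down when let go.
- button_top (a point): Centre of the top face of the round lock button, 26 mm across, on top of the sleeve at station x = 0, y = -240 mm; 156 mm above the bench when up, pressed straight down.
- stop_bar (a joint): Extension (m) of the stop bar along station +y: 0 = home, locked; 0.13 = end stop. A spring pulls it home (2 N at 0, 6 N at 0.1). Ticks on the bar's top every 10 mm, a long one right across every 50 mm; the zero one is at the sleeve's mouth at home, and the second long one to emerge after it (100 mm) is at the mouth when this reads 0.100.
- pull_knob (a point): Black rubber pull knob, an upright cylinder 22 mm across and 45 mm high, on the steel stop block (60 x 20 mm) at the end of the bar. This point is the knob's centre, half-way up, at 160 mm above the bench; the block's top is at 138 mm. At home it is at station x = 0, y = -140 mm; it moves with the bar along the station's +y.
- offcut_a_mid (a point): Centre of a loose wooden offcut on the tray: block 34 x 26 x 24 mm.
- offcut_b_mid (a point): Centre of a loose wooden offcut on the tray: block 28 x 28 x 32 mm high.
- offcut_c_mid (a point): Centre of a loose wooden offcut on the tray: dowel slug 30 mm across, 26 mm high.
- offcut_d_mid (a point): Centre of a loose wooden offcut on the tray: stepped block 34 x 28 x 28 mm.
- mug: Bystander, leave alone: copper mug, 80 mm across, 90 mm tall. Origin at its underside. Its handle sticks out to its +y.
- jar: Bystander, leave alone: glass jar with steel lid, 60 mm across, 85 mm tall. Origin at its underside.
- screwdriver: Bystander, leave alone: screwdriver lying down, some 200 mm long.
- tape_measure: Bystander, leave alone: black tape measure, 65 x 35 x 60 mm. Origin at its underside.
- try_square: Bystander, leave alone: try square lying flat: 100 mm wooden stock, 140 mm steel blade. Origin under the free end of the stock.
- sanding_block: Bystander, leave alone: cork sanding block, 100 x 60 x 28 mm. Origin at its underside.
- tin: Bystander, leave alone: plain steel tin, 84 mm across, 100 mm tall. Origin at its underside.

How it is judged:
By the outcome, as a careful person would: the job done as asked, in the order asked, and still so for the second after the job is handed in, while the arm keeps its last pose, push and grip.
It also fails if it takes over 64 s, if anything falls off the work surface, if the arm or the gripper's body presses on something with over 40 N, if the wrist force passes 120 N, or if a joint passes its speed limit or range.

### The arm

A 7-joint arm with a two-finger parallel gripper is mounted at the origin on the work surface. World frame = base frame: x ahead of the robot, y to its left, z up, the work surface at z = 0. Lengths are in m, angles in rad, forces in N, time in s.
With the tool pointing down it reaches from about 0.425 to 0.875 m from the base axis. Payload 4.7 kg.
Tool frame: the origin (TCP) lies between the finger pads; the fingertips stand 14 mm ahead of it and the grasp point (between the pads) lies 5 mm behind it; z points along the fingers, y is the line along which they close (so a half turn about z gives the same grasp; the last joint's range is limited). The gripper opens to 87 mm and grips with 3 to 60 N. Pads are 19 mm wide; open, the fingers measure 117 mm over their backs; the gripper's body (75 mm by 190 mm) begins 51 mm behind the grasp point.
Start: joints at [1.129, 0.321, -0.07, 1.45, 0.023, 1.371, -0.057], TCP at [0.286, -0.584, 0.237] pointing down, gripper open.
Joint ranges: [-2.86, 2.86], [-0.3, 2.09], [-1.38, 1.24], [0.06, 2.45], [-1.56, 4.7], [0.09, 2.05], [-2.69, 2.69]. Speed limits (rad/s): [2.57, 2.57, 3.14, 3.14, 3.14, 3.14, 3.14].

### API

Orientations are given as a rotation vector (axis times angle).
In Python, from bench import ctrl gives the robot as it stands.
- The arm moves only by the tool step_arm, never from a script. Its argument "commands" is a list of rows, each an object with "travel": the shift along the tool's x, y, z in m, a list of three; "turn": the turn, a rotation vector about the tool's x, y, z in degrees, a list of three. A call has 1 to 5 rows; each row is the pose to reach, as a shift and turn from the pose commanded when the call began, along the tool's axes at that moment; what a row does not reach only later rows make up. A row lasts 1/10 s, in which the tool goes at most 50 mm and 8.59 degrees, less where a joint would pass 70% of its speed; a pose out of reach is approached as far as the arm can. A call with a gripper value outside its range is refused whole. "gripper" is the opening, from 0 (shut) to 1 (fully open), set as the call begins (left out, the last holds). The fingers move at their own pace and stop on an object; "force" is the grip in N (left out, the last holds). Time passes only in rows, so rows that repeat a pose let the fingers close. It gives the time, the measured TCP pose, the force, the opening and the grip force at its end, in the units of the state.
- ctrl.get_state(): the state, without advancing time (a new reading comes with each control period).
- ctrl.get_image(name): name is "side" or "top" or "wrist"; returns the picture (400x640x3 uint8, red, green, blue); there is no depth.
- ctrl.camera_model(name): a dict with "fx", "fy", "cx", "cy" (pixels), "R" (3x3) and "t" (3): a world point X has camera coordinates R X + t; the wrist camera has in their place "T_tool_cam" (4x4, takes a point from camera to tool coordinates, whose origin is the TCP and whose axes are the flange's). Camera axes: x right, y down, z forward; pixel columns grow to the right and rows downward; lengths in m; the calibration is good to about 2 mm. A picture is of the moment at which its call begins: read the wrist's pose just before it. camera_model takes no time and is no camera call.
- ctrl.close_job(): hands the job in; it is judged then, once.
The state is a dict: "time": time; "joint_positions": joint angles; "qd": joint speeds; "joint_torque": joint torques, N m; "position": TCP position; "tool_rot": TCP orientation; "ft_force": force on the tool from outside, world axes, zero at the start; "torque": the same for the moment, N m; "grip_width": opening from 0.0 (shut) to 1.0 (fully open); "grip_force": force on a finger pad.
Only numpy, scipy, OpenCV 4.12 (cv2) and the standard library are available. Lean on these libraries where they do the work, as an engineer would, in place of code of your own. Each camera call takes 0.05 s, during which the arm holds its last target. There are 200 camera calls.

## Working session

There is one attempt and no reset: what is moved stays moved. The work goes in short steps, Python scripts to look and compute and a tool call to move; the robot and the scene stay as the last step left them, time stands still between calls to the robot, and variables do not carry over. Pictures are saved under pics/ and viewed, at most 10 in all, crops included, and the job is handed in when it is done.

Besides the shell and the picture viewer there is one more tool, called as a command line: name --argument value ..., lists and objects as JSON in quotes. step_arm: Moves the arm, as the interface text tells. Its arguments: {"type":"object","properties":{"commands":{"type":"array"},"gripper":{"type":"number"},"force":{"type":"number"}},"required":["commands"]}

```bash
mkdir -p pics; ls; python3 - <<'E'
from bench import ctrl
import cv2,numpy as np
np.set_printoptions(precision=4,suppress=True)
s=ctrl.get_state();print({k:np.round(v,3) for k,v in s.items()})
for n in("side","top","wrist"):
    im=ctrl.get_image(n);cv2.imwrite(f"pics/{n}0.png",im[:,:,::-1]);m=ctrl.camera_model(n);print(n,m)
E
```

```text
pics
{'time': np.float64(0.0), 'joint_positions': array([ 1.129,  0.322, -0.07 ,  1.452,  0.023,  1.371, -0.057]), 'qd': array([ 0.002, -0.001,  0.001,  0.001, -0.002, -0.001, -0.   ]), 'joint_torque': array([  0.   , -49.129,  -0.404, -31.253,  -0.064,   0.044,   0.   ]), 'position': array([ 0.286, -0.583,  0.235]), 'tool_rot': array([-3.059, -0.709,  0.001]), 'ft_force': array([0.334, 0.21 , 0.474]), 'torque': array([ 0.006,  0.003, -0.003]), 'grip_force': np.float64(0.0), 'grip_width': np.float64(1.0)}
side {'fx': 429.091288118808, 'fy': 429.091288118808, 'cx': 315.50890919112874, 'cy': 198.93004744073102, 'R': array([[-0.9845, -0.1751,  0.0097],
       [-0.1136,  0.5941, -0.7963],
       [ 0.1337, -0.7851, -0.6048]]), 't': array([0.5403, 0.1568, 1.3004])}
top {'fx': 476.825609397319, 'fy': 476.825609397319, 'cx': 322.2671829194851, 'cy': 189.55128817790785, 'R': array([[ 0.0285, -0.9995,  0.0103],
       [-0.9977, -0.0291, -0.0617],
       [ 0.062 , -0.0085, -0.998 ]]), 't': array([-0.0315,  0.5586,  1.6176])}
wrist {'fx': 320.6573120976713, 'fy': 320.6573120976713, 'cx': 323.6773734634995, 'cy': 202.7783615363965, 'T_tool_cam': array([[-0.0001, -0.9698, -0.2439,  0.0661],
       [ 1.    , -0.0002,  0.0005,  0.0005],
       [-0.0005, -0.2439,  0.9698, -0.148 ],
       [ 0.    ,  0.    ,  0.    ,  1.    ]])}
```

View pics/top0.png

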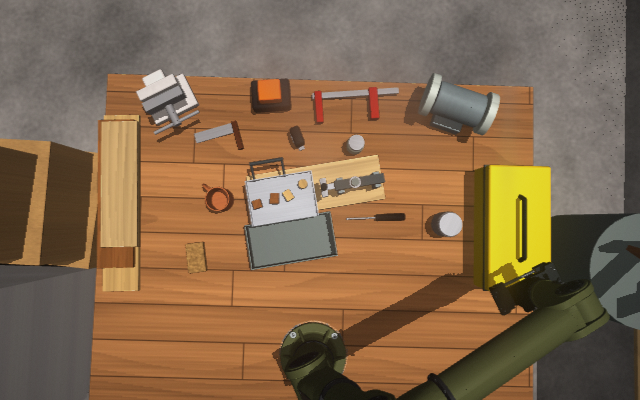

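View pics/side0.png

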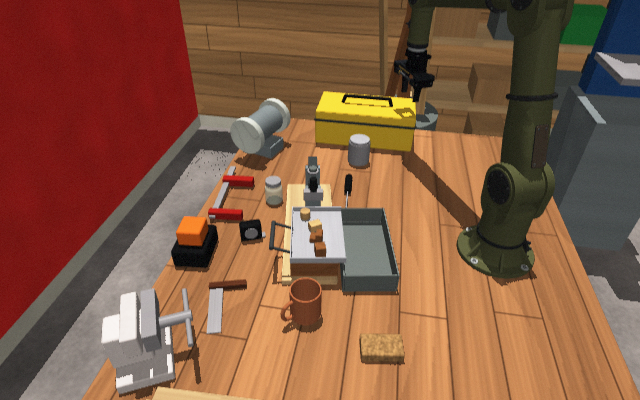

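The top view shows the tray around (282,198), its handle bar near (267,161), the bin at (291,241), and the sleeve, button and knob along (325–383,185). The side view shows the same station, with the handle at (280,237). I'll enlarge both views.

```bash
python3 - <<'E'
import cv2,numpy as np
a=cv2.imread("pics/top0.png")[145:275,235:395];b=cv2.imread("pics/side0.png")[150:295,265:400]
a=cv2.resize(a,None,fx=5,fy=5,interpolation=cv2.INTER_CUBIC)[:600]
cv2.imwrite("pics/topc.png",a[:600,:800])
E
```

```text
(no output)
```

View pics/topc.png

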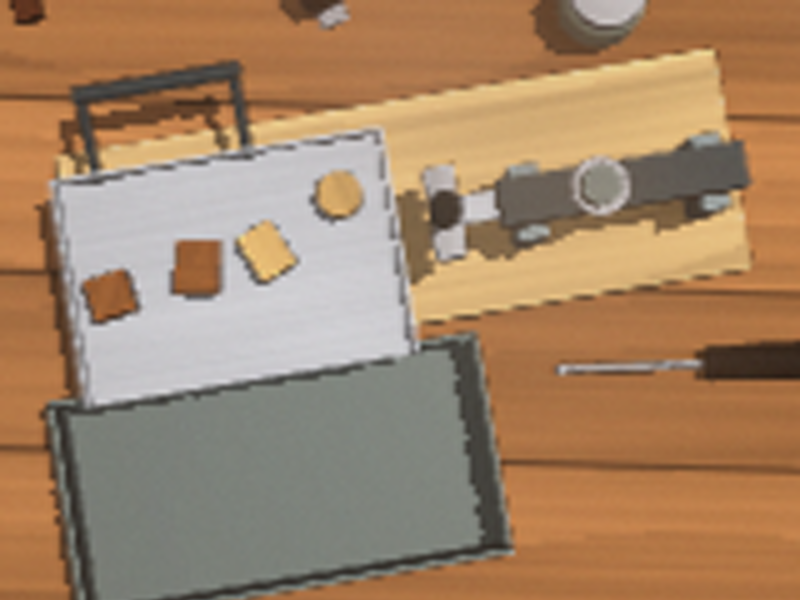

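The crop shows these points: bar middle (158,78), button (602,186), knob top (446,208), sleeve mouth (500,195) and hinge corner of the tray (412,352). I'll fit the station pose from the bar, button and knob.

```bash
cat > h.py <<'E'
from bench import ctrl
import cv2,numpy as np
from scipy.spatial.transform import Rotation as Rn
from scipy.optimize import least_squares
np.set_printoptions(precision=4,suppress=True)
def ray(m,u,v,z):
    d=m["R"].T@np.array([(u-m["cx"])/m["fx"],(v-m["cy"])/m["fy"],1]);o=-m["R"].T@m["t"]
    return o+d*(z-o[2])/d[2]
def proj(m,X):
    c=m["R"]@X+m["t"];return np.array([m["fx"]*c[0]/c[2]+m["cx"],m["fy"]*c[1]/c[2]+m["cy"]])
def wristm():
    s=ctrl.get_state();m=dict(ctrl.camera_model("wrist"));T=np.eye(4)
    T[:3,:3]=Rn.from_rotvec(s["tool_rot"]).as_matrix();T[:3,3]=s["position"]
    E=np.linalg.inv(T@m["T_tool_cam"]);m["R"]=E[:3,:3];m["t"]=E[:3,3];return m
def S(p,q): # station (mm) -> world
    c,s=np.cos(q[2]),np.sin(q[2]);x,y,z=np.array(p)/1000
    return np.array([q[0]+c*x-s*y,q[1]+s*x+c*y,z])
def shift(P,Rt=None,s=None):
    "move from the measured pose to TCP P, rotation Rt: travel in tool mm, turn in deg"
    s=s or ctrl.get_state();R=Rn.from_rotvec(s["tool_rot"])
    t=R.inv().apply(np.array(P)-s["position"])*1000
    r=(R.inv()*Rt).as_rotvec(degrees=True) if Rt is not None else None
    return t.round(1),None if r is None else r.round(1)
def down(yaw,tilt=0): # tool x along world direction yaw, z down
    return Rn.from_euler('z',yaw)*Rn.from_euler('x',np.pi)
E
python3 - <<'E'
from h import *
m=ctrl.camera_model("top")
pts=[((158,78),(115,30,110)),((602,186),(0,-240,156)),((446,208),(0,-140,182)),((75,90),(115,83,110)),((240,68),(115,-23,110)),((500,195),(0,-175,140))]
W=[((u[0]+.5)/5+234.5+.0,(u[1]+.5)/5+144.5) for u,_ in pts]
P=[ray(m,*w,p[2]/1000) for w,(_,p) in zip(W,pts)]
f=lambda q:np.concatenate([(S(p,q)-X)[:2] for X,(_,p) in zip(P,pts)])
r=least_squares(f,[.5,0,0]);print(r.x,(r.fun*1000).round(1))
for n,p in dict(bar=(115,30,110),btn=(0,-240,156),knob=(0,-140,160),hinge=(-70,0,85)).items(): print(n,S(p,r.x),np.hypot(*S(p,r.x)[:2]))
s=ctrl.get_state();print(Rn.from_rotvec(s["tool_rot"]).as_matrix())
E
```

```text
[0.5358 0.1194 0.184 ] [-0.2  0.1  1.6 -0.2  1.8  0.2 -0.5 -1.3  1.3  0.9 -4.   0.3]
bar [0.6433 0.17   0.11  ] 0.6654060580671803
btn [ 0.5797 -0.1165  0.156 ] 0.5912740183408346
knob [ 0.5614 -0.0182  0.16  ] 0.5616764671447493
hinge [0.4669 0.1066 0.085 ] 0.4789636031284352
[[ 0.8979  0.4402 -0.0007]
 [ 0.4402 -0.8979  0.0013]
 [-0.0001 -0.0015 -1.    ]]
```

step_arm --commands '[{"travel":[0,0,-0.04],"turn":[0,0,-8]},{"travel":[0,0,-0.08],"turn":[0,0,-16]},{"travel":[0.04,0,-0.12],"turn":[0,0,-24]},{"travel":[0.08,0,-0.12],"turn":[0,0,-32]},{"travel":[0.12,0,-0.12],"turn":[0,0,-40]}]'

```text
time: 0.65
position: [0.3956, -0.5305, 0.3589]
tool_rot: [2.625, 1.718, 0.001]
ft_force: [0.1, -0.6, -1.0]
grip_width: 0.995
grip_force: 0.0
```

```bash
python3 - <<'E'
from h import *
q=[.5358,.1194,.184]
print(*shift(S((115,30,240),q),down(q[2]+np.pi/2)))
print(ctrl.get_state()["position"],ctrl.get_state()["time"])
E
```

```text
[741.2 -53.7 117.7] [  0.2   0.1 -34.1]
[ 0.3956 -0.5305  0.3589] 0.65
```

step_arm --commands '[{"travel":[0.05,-0.004,0]},{"travel":[0.1,-0.008,0]},{"travel":[0.15,-0.012,0]},{"travel":[0.2,-0.016,0]},{"travel":[0.249,-0.018,0]}]' --gripper 0.5

```text
$.commands[0]: bad value
```

step_arm --commands '[{"travel":[0.05,-0.004,0]},{"travel":[0.1,-0.008,0]},{"travel":[0.15,-0.012,0]},{"travel":[0.2,-0.016,0]},{"travel":[0.249,-0.018,0]}]'

```text
$.commands[0]: bad value
```

step_arm --commands '[{"travel":[0.046,-0.004,0.01],"turn":[0,0,-7]},{"travel":[0.09,-0.007,0.03],"turn":[0,0,-14]},{"travel":[0.135,-0.01,0.05],"turn":[0,0,-21]},{"travel":[0.18,-0.014,0.07],"turn":[0,0,-28]},{"travel":[0.225,-0.018,0.09],"turn":[0,0,-34]}]'

```text
time: 1.15
position: [0.4687, -0.3159, 0.2656]
tool_rot: [-2.011, -2.413, 0.0]
ft_force: [1.1, 0.1, 0.5]
grip_width: 1.001
grip_force: 0.0
```

```bash
python3 - <<'E'
from h import *
m=wristm();im=ctrl.get_image("wrist");cv2.imwrite("pics/w1.png",im[:,:,::-1])
q=[.5358,.1194,.184]
for p in [(115,30,110),(115,80,110),(115,-20,110),(75,0,85)]:print(p,proj(m,S(p,q)))
for z in(150,115):print(*shift(S((115,30,z-5),q),down(q[2]+np.pi/2)))
print(ctrl.get_state())
E
```

```text
(115, 30, 110) [ 737.0498 -503.8903]
(115, 80, 110) [ 763.7007 -632.1567]
(115, -20, 110) [ 713.468  -390.3945]
(75, 0, 85) [ 625.9274 -376.2554]
[431.2 261.7 120.9] [-0.1 -0.5  0.7]
[430.9 261.8 155.9] [-0.1 -0.5  0.7]
{'time': 1.2, 'joint_positions': array([ 0.901 ,  0.1491, -0.4105,  1.6196,  0.0539,  1.3921,  0.6811]), 'qd': array([ 0.005 ,  0.0285, -0.0012, -0.0622, -0.0224,  0.061 , -0.0555]), 'joint_torque': array([ 15.2072, -38.2558,  13.704 , -40.2925,   3.4493,  -0.9763,
         0.0998]), 'position': array([ 0.4712, -0.3051,  0.2623]), 'tool_rot': array([-1.9879, -2.4227, -0.0076]), 'ft_force': array([ 0.4111,  8.8108, -3.2786]), 'torque': array([ 0.6431, -0.1093,  0.0119]), 'grip_force': 0.0, 'grip_width': 0.9968017153897523}
```

View pics/w1.png

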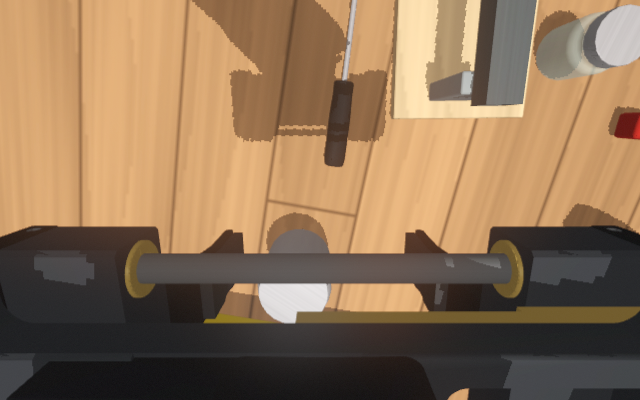

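The wrist view shows the screwdriver at (345,110), the tin below the gripper at (295,270) and the sleeve at top right, so I'm still short of the station. The two calls without "turn" were refused. I'm carrying on with "turn" in every row.

step_arm --commands '[{"travel":[0.042,0.025,0],"turn":[0,0,0]},{"travel":[0.084,0.05,0],"turn":[0,0,0]},{"travel":[0.126,0.075,0],"turn":[0,0,0]},{"travel":[0.168,0.1,0],"turn":[0,0,0]},{"travel":[0.21,0.125,0],"turn":[0,0,0]}]' --gripper 0.5

```text
time: 1.7
position: [0.5549, -0.0876, 0.2666]
tool_rot: [2.018, 2.407, -0.001]
ft_force: [1.6, 0.5, -0.6]
grip_width: 0.631
grip_force: 0.0
```

step_arm --commands '[{"travel":[0.042,0.025,0],"turn":[0,0,0]},{"travel":[0.084,0.05,0],"turn":[0,0,0]},{"travel":[0.126,0.075,0],"turn":[0,0,0]},{"travel":[0.168,0.1,0],"turn":[0,0,0]},{"travel":[0.21,0.125,0],"turn":[0,0,0]}]'

```text
time: 2.2
position: [0.6414, 0.1407, 0.2663]
tool_rot: [2.018, 2.407, -0.001]
ft_force: [1.1, -0.6, 0.2]
grip_width: 0.5
grip_force: 0.0
```

```bash
python3 - <<'E'
from h import *
m=wristm();im=ctrl.get_image("wrist");cv2.imwrite("pics/w2.png",im[:,:,::-1])
q=[.5358,.1194,.184]
for p in [(115,30,110),(115,80,110),(115,-20,110),(75,0,85)]:print(p,proj(m,S(p,q)))
for z in(150,115):print(*shift(S((115,30,z-5),q),down(q[2]+np.pi/2)))
s=ctrl.get_state();print(s["time"],s["position"],s["ft_force"],s["grip_width"],s["joint_positions"])
E
```

```text
(115, 30, 110) [331.0785 162.4604]
(115, 80, 110) [330.9034 107.5232]
(115, -20, 110) [331.24   213.1248]
(75, 0, 85) [292.4067 188.4884]
[ 15.9   5.3 120.6] [ 0.1 -0.5  0.1]
[ 15.6   5.2 155.5] [ 0.1 -0.5  0.1]
2.25 [0.6411 0.1522 0.2654] [-0.7787  6.6733  1.0496] 0.49959940105413303 [ 0.2412  0.4068 -0.6958  1.3652  0.25    1.4572 -0.2547]
```

View pics/w2.png

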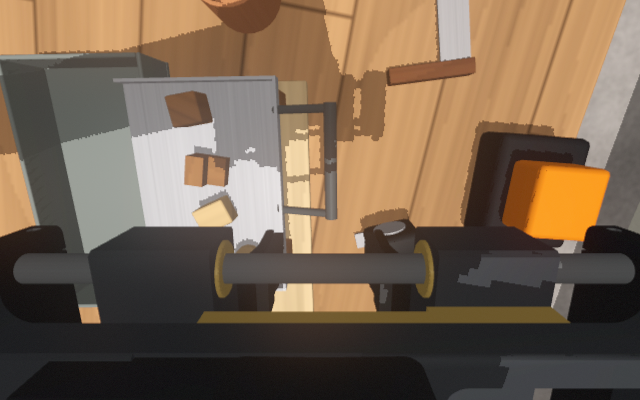

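The bar runs from (330,103) to (331,218), and the prediction was (331,107–213), so the fit holds to within about 1 mm. The tray and its offcuts are on the left. I'm descending over the bar.

step_arm --commands '[{"travel":[0.015,0.004,0.02],"turn":[0,0,0]},{"travel":[0.028,0.0075,0.05],"turn":[0,0,-0.4]},{"travel":[0.03,0.0075,0.08],"turn":[0,0,-0.4]},{"travel":[0.03,0.0075,0.1],"turn":[0,0,-0.4]},{"travel":[0.03,0.0075,0.11],"turn":[0,0,-0.4]}]'

```text
time: 2.75
position: [0.6417, 0.1694, 0.1537]
tool_rot: [-2.007, -2.414, 0.006]
ft_force: [-0.4, -1.0, 0.3]
grip_width: 0.498
grip_force: 0.0
```

```bash
python3 - <<'E'
from h import *
q=[.5358,.1194,.184]
m=wristm();im=ctrl.get_image("wrist");cv2.imwrite("pics/w3.png",im[:,:,::-1])
for p in [(115,80,110),(115,-20,110)]:print(p,proj(m,S(p,q)))
print(*shift(S((115,30,105),q),down(q[2]+np.pi/2)))
s=ctrl.get_state();print(s["time"],s["position"],s["ft_force"],s["grip_width"])
E
```

```text
(115, 80, 110) [327.1238 149.3056]
(115, -20, 110) [326.8433 300.4726]
[ 0.4  2.1 48.1] [-0.3  0.  -0.1]
2.8 [0.6416 0.1692 0.1531] [-0.094  -0.1521 -1.0076] 0.49771474621727235
```

step_arm --commands '[{"travel":[0,0.001,0.02],"turn":[0,0,0]},{"travel":[0,0.0015,0.038],"turn":[0,0,0]},{"travel":[0,0.0015,0.048],"turn":[0,0,0]},{"travel":[0,0.0015,0.048],"turn":[0,0,0]}]'

```text
time: 3.2
position: [0.6435, 0.17, 0.1068]
tool_rot: [-2.008, -2.414, 0.004]
ft_force: [-1.3, -0.0, -0.6]
grip_width: 0.496
grip_force: 0.0
```

step_arm --commands '[{"travel":[0,0,0],"turn":[0,0,0]},{"travel":[0,0,0],"turn":[0,0,0]},{"travel":[0,0,0],"turn":[0,0,0]},{"travel":[0,0,0],"turn":[0,0,0]}]' --gripper 0 --force 20

```text
time: 3.6
position: [0.6448, 0.1708, 0.1092]
tool_rot: [2.008, 2.415, 0.001]
ft_force: [0.6, -0.6, -0.7]
grip_width: 0.222
grip_force: 0.0
```

```bash
python3 - <<'E'
from h import *
# bar arc in tool axes (y=station +x, z=down), mm from level
L=np.hypot(185,25);a=np.arctan2(25,185)
for t in np.arange(0,1.15,.05):
    print(round(t,2),round(L*np.cos(a+t)-185,1),round(-(L*np.sin(a+t)-25),1))
E
```

```text
0.0 0.0 0.0
0.05 -1.5 -9.2
0.1 -3.4 -18.3
0.15 -5.8 -27.4
0.2 -8.7 -36.3
0.25 -11.9 -45.0
0.3 -15.7 -53.6
0.35 -19.8 -61.9
0.4 -24.3 -70.1
0.45 -29.3 -78.0
0.5 -34.6 -85.6
0.55 -40.4 -93.0
0.6 -46.4 -100.1
0.65 -52.9 -106.9
0.7 -59.6 -113.3
0.75 -66.7 -119.4
0.8 -74.0 -125.1
0.85 -81.7 -130.5
0.9 -89.6 -135.5
0.95 -97.7 -140.0
1.0 -106.1 -144.2
1.05 -114.6 -147.9
1.1 -123.4 -151.2
```

step_arm --commands '[{"travel":[0,0,0],"turn":[0,0,0]},{"travel":[0,0,0],"turn":[0,0,0]},{"travel":[0,0,0],"turn":[0,0,0]}]'

```text
time: 3.9
position: [0.6425, 0.1704, 0.1088]
tool_rot: [-2.007, -2.415, 0.006]
ft_force: [-5.6, -2.0, 4.4]
grip_width: 0.127
grip_force: 20.0
```

step_arm --commands '[{"travel":[0,-0.0007,-0.0046],"turn":[0,0,0]},{"travel":[0,-0.0015,-0.0092],"turn":[0,0,0]},{"travel":[0,-0.0025,-0.0138],"turn":[0,0,0]},{"travel":[0,-0.0034,-0.0183],"turn":[0,0,0]},{"travel":[0,-0.0058,-0.0274],"turn":[0,0,0]}]'

```text
time: 4.4
position: [0.6373, 0.1694, 0.1349]
tool_rot: [-2.007, -2.414, 0.004]
ft_force: [-4.8, -0.5, -5.3]
grip_width: 0.128
grip_force: 20.0
```

step_arm --commands '[{"travel":[0,-0.0029,-0.0089],"turn":[0,0,0]},{"travel":[0,-0.0061,-0.0176],"turn":[0,0,0]},{"travel":[0,-0.0099,-0.0262],"turn":[0,0,0]},{"travel":[0,-0.014,-0.0345],"turn":[0,0,0]},{"travel":[0,-0.0185,-0.0427],"turn":[0,0,0]}]'

```text
time: 4.9
position: [0.6197, 0.166, 0.1789]
tool_rot: [-2.008, -2.415, 0.002]
ft_force: [-4.9, -1.6, -7.3]
grip_width: 0.124
grip_force: 20.0
```

step_arm --commands '[{"travel":[0,-0.005,-0.0079],"turn":[0,0,0]},{"travel":[0,-0.0103,-0.0155],"turn":[0,0,0]},{"travel":[0,-0.0132,-0.0192],"turn":[0,0,0]},{"travel":[0,-0.0161,-0.0229],"turn":[0,0,0]},{"travel":[0,-0.0191,-0.0265],"turn":[0,0,0]}]'

```text
time: 5.4
position: [0.602, 0.1626, 0.2057]
tool_rot: [2.008, 2.415, 0.001]
ft_force: [-3.1, -2.1, -6.2]
grip_width: 0.125
grip_force: 20.0
```

step_arm --commands '[{"travel":[0,-0.003,-0.0035],"turn":[0,0,0]},{"travel":[0,-0.0063,-0.0069],"turn":[0,0,0]},{"travel":[0,-0.0095,-0.0103],"turn":[0,0,0]},{"travel":[0,-0.0129,-0.0135],"turn":[0,0,0]},{"travel":[0,-0.0162,-0.0167],"turn":[0,0,0]}]'

```text
time: 5.9
position: [0.5868, 0.1597, 0.2229]
tool_rot: [2.008, 2.414, 0.003]
ft_force: [0.3, -1.1, -2.9]
grip_width: 0.127
grip_force: 20.0
```

step_arm --commands '[{"travel":[0,-0.0036,-0.0031],"turn":[0,0,0]},{"travel":[0,-0.0071,-0.0061],"turn":[0,0,0]},{"travel":[0,-0.0108,-0.009],"turn":[0,0,0]},{"travel":[0,-0.0144,-0.0118],"turn":[0,0,0]},{"travel":[0,-0.0183,-0.0145],"turn":[0,0,0]}]'

```text
time: 6.4
position: [0.5695, 0.1563, 0.2381]
tool_rot: [2.007, 2.412, 0.006]
ft_force: [4.5, -1.8, 4.0]
grip_width: 0.128
grip_force: 20.0
```

step_arm --commands '[{"travel":[0,-0.0038,-0.0027],"turn":[0,0,0]},{"travel":[0,-0.0077,-0.0052],"turn":[0,0,0]},{"travel":[0,-0.0117,-0.0077],"turn":[0,0,0]},{"travel":[0,-0.0117,-0.0077],"turn":[0,0,0]},{"travel":[0,-0.0117,-0.0077],"turn":[0,0,0]}]'

```text
time: 6.9
position: [0.5583, 0.1542, 0.2463]
tool_rot: [2.006, 2.412, 0.006]
ft_force: [4.6, -2.1, 4.4]
grip_width: 0.129
grip_force: 20.0
```

```bash
python3 - <<'E'
from h import *
a=ctrl.get_image("top")[150:275,235:345,::-1];b=ctrl.get_image("side")[175:300,255:405,::-1]
cv2.imwrite("pics/lift.png",np.hstack([cv2.resize(x,None,fx=3,fy=3,interpolation=cv2.INTER_CUBIC) for x in(a,b)]))
E
```

```text
(no output)
```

View pics/lift.png

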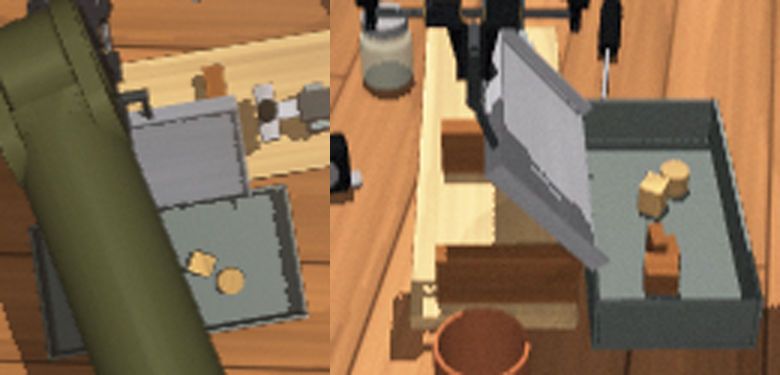

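The side view shows the tray tilted and empty, with four offcuts in the bin: the slug (675,177), a light block (653,195) and two dark blocks (655,237) and (662,272). I'm lowering along the same arc.

step_arm --commands '[{"travel":[0,0.0079,0.005],"turn":[0,0,0]},{"travel":[0,0.0229,0.0161],"turn":[0,0,0]},{"travel":[0,0.0367,0.0286],"turn":[0,0,0]},{"travel":[0,0.0492,0.0425],"turn":[0,0,0]},{"travel":[0,0.0603,0.0575],"turn":[0,0,0]}]'

```text
time: 7.5
position: [0.6156, 0.1654, 0.1861]
tool_rot: [-2.008, -2.415, 0.002]
ft_force: [0.1, -2.0, 1.4]
grip_width: 0.131
grip_force: 20.0
```

step_arm --commands '[{"travel":[0,0.0095,0.0161],"turn":[0,0,0]},{"travel":[0,0.0174,0.033],"turn":[0,0,0]},{"travel":[0,0.0235,0.0506],"turn":[0,0,0]},{"travel":[0,0.0259,0.0597],"turn":[0,0,0]},{"travel":[0,0.0278,0.0688],"turn":[0,0,0]}]'

```text
time: 8.0
position: [0.6417, 0.1704, 0.1162]
tool_rot: [-2.007, -2.414, 0.004]
ft_force: [-3.2, -2.2, -1.2]
grip_width: 0.129
grip_force: 20.0
```

step_arm --commands '[{"travel":[0,0.0008,0.0046],"turn":[0,0,0]},{"travel":[0,0.0015,0.0092],"turn":[0,0,0]},{"travel":[0,0.0015,0.0092],"turn":[0,0,0]},{"travel":[0,0.0015,0.0092],"turn":[0,0,0]}]'

```text
time: 8.4
position: [0.6425, 0.1706, 0.1108]
tool_rot: [-2.007, -2.415, 0.006]
ft_force: [-10.5, -4.5, 11.0]
grip_width: 0.128
grip_force: 20.0
```

step_arm --commands '[{"travel":[0,0,0],"turn":[0,0,0]},{"travel":[0,0,0],"turn":[0,0,0]},{"travel":[0,0,0],"turn":[0,0,0]},{"travel":[0,0,0],"turn":[0,0,0]}]' --gripper 0.5

```text
time: 8.8
position: [0.6449, 0.1712, 0.1089]
tool_rot: [2.008, 2.415, 0.002]
ft_force: [0.6, -0.1, -0.1]
grip_width: 0.408
grip_force: 0.0
```

step_arm --commands '[{"travel":[0,0,-0.02],"turn":[0,0,0]},{"travel":[0,0,-0.05],"turn":[0,0,0]},{"travel":[0,0,-0.09],"turn":[0,0,0]},{"travel":[0,0,-0.12],"turn":[0,0,0]},{"travel":[0,0,-0.13],"turn":[0,0,0]}]'

```text
time: 9.3
position: [0.6461, 0.1719, 0.2428]
tool_rot: [2.006, 2.413, 0.009]
ft_force: [1.1, 0.3, 0.5]
grip_width: 0.499
grip_force: 0.0
```

```bash
python3 - <<'E'
from h import *
q=[.5358,.1194,.184]
m=wristm();im=ctrl.get_image("wrist");cv2.imwrite("pics/w4.png",im[:,:,::-1])
for p in [(115,80,110),(115,-20,110)]:print(p,proj(m,S(p,q)))
# button press: closed fingers; tip 14 mm ahead of TCP
print(*shift(S((0,-240,230),q),down(q[2]+np.pi/2)))
print(ctrl.get_state()["position"],ctrl.get_state()["time"],ctrl.get_state()["grip_width"],ctrl.get_state()["ft_force"])
E
```

```text
(115, 80, 110) [319.0703 142.6885]
(115, -20, 110) [319.4869 250.8656]
[-271.4 -117.9   11.7] [ 0.4 -0.  -0. ]
[0.6461 0.1718 0.2426] 9.35 0.501955846189409 [1.0949 0.3745 1.7673]
```

View pics/w4.png

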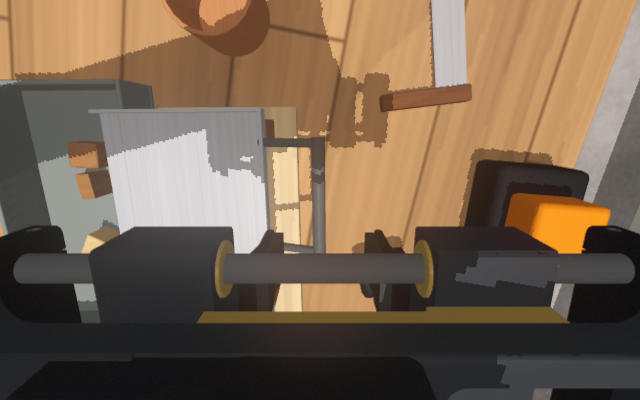

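The tray is level and empty, and the bar is at (319,142–250) as predicted. The offcuts show in the bin at the left. Next is the button.

step_arm --commands '[{"travel":[-0.042,-0.018,0],"turn":[0,0,0]},{"travel":[-0.084,-0.036,0],"turn":[0,0,0]},{"travel":[-0.126,-0.055,0],"turn":[0,0,0]},{"travel":[-0.168,-0.073,0],"turn":[0,0,0]},{"travel":[-0.21,-0.091,0],"turn":[0,0,0]}]' --gripper 0

```text
time: 9.85
position: [0.592, -0.0543, 0.2367]
tool_rot: [-2.008, -2.414, 0.002]
ft_force: [0.9, -0.7, -0.2]
grip_width: 0.133
grip_force: 0.0
```

step_arm --commands '[{"travel":[-0.03,-0.013,0],"turn":[0,0,0]},{"travel":[-0.05,-0.023,0],"turn":[0,0,0]},{"travel":[-0.061,-0.027,0.012],"turn":[0,0,0]},{"travel":[-0.061,-0.027,0.012],"turn":[0,0,0]},{"travel":[-0.061,-0.027,0.012],"turn":[0,0,0]}]'

```text
time: 10.35
position: [0.5776, -0.1156, 0.2251]
tool_rot: [-2.005, -2.415, -0.0]
ft_force: [-0.4, 0.3, -0.4]
grip_width: 0.006
grip_force: 0.0
```

```bash
python3 - <<'E'
from h import *
q=[.5358,.1194,.184]
m=wristm();im=ctrl.get_image("wrist");cv2.imwrite("pics/w5.png",im[:,:,::-1])
for p in [(0,-140,182.5),(0,-175,140),(0,-240,156)]:print(p,proj(m,S(p,q)))
print(*shift(S((0,-240,170),q),down(q[2]+np.pi/2)))
s=ctrl.get_state();print(s["position"],s["time"],s["grip_width"],s["ft_force"])
E
```

```text
(0, -140, 182.5) [327.775   60.8905]
(0, -175, 140) [326.8011 125.3911]
(0, -240, 156) [326.7114 220.0466]
[-1.9  1.3 55.8] [-0.  -0.1  0.1]
[ 0.5781 -0.115   0.2258] 10.4 0.005820813824319672 [-0.3337  0.4613  0.5685]
```

View pics/w5.png

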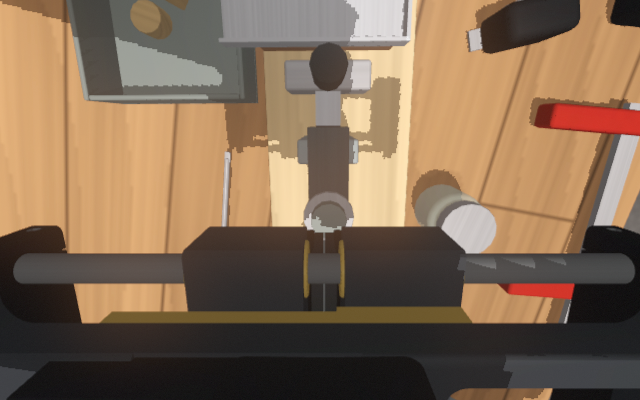

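The button shows at (328,215) and the sleeve mouth at (328,127), both close to prediction. The knob is at (329,65). I'm pressing now.

step_arm --commands '[{"travel":[-0.002,0.001,0.02],"turn":[0,0,0]},{"travel":[-0.002,0.001,0.04],"turn":[0,0,0]},{"travel":[-0.002,0.001,0.05],"turn":[0,0,0]},{"travel":[-0.002,0.001,0.057],"turn":[0,0,0]},{"travel":[-0.002,0.001,0.062],"turn":[0,0,0]}]'

```text
time: 10.9
position: [0.5794, -0.1175, 0.1649]
tool_rot: [-2.006, -2.417, -0.001]
ft_force: [-2.1, 1.2, 4.3]
grip_width: 0.005
grip_force: 2.1
```

step_arm --commands '[{"travel":[0,0,0.003],"turn":[0,0,0]},{"travel":[0,0,0.006],"turn":[0,0,0]},{"travel":[0,0,0.006],"turn":[0,0,0]}]'

```text
time: 11.2
position: [0.5798, -0.1179, 0.1614]
tool_rot: [2.007, 2.416, 0.001]
ft_force: [-6.8, 3.4, 13.7]
grip_width: 0.006
grip_force: 6.6
```

step_arm --commands '[{"travel":[0,0,0.002],"turn":[0,0,0]},{"travel":[0,0,0.002],"turn":[0,0,0]},{"travel":[0,0,-0.02],"turn":[0,0,0]},{"travel":[0,0,-0.045],"turn":[0,0,0]},{"travel":[0,0,-0.065],"turn":[0,0,0]}]'

```text
time: 11.7
position: [0.58, -0.1197, 0.2253]
tool_rot: [2.007, 2.413, 0.001]
ft_force: [-0.5, -0.4, 0.9]
grip_width: 0.005
grip_force: 0.0
```

step_arm --commands '[{"travel":[0.02,0,0],"turn":[0,0,0]},{"travel":[0.05,0,0],"turn":[0,0,0]},{"travel":[0.08,0,0],"turn":[0,0,0]},{"travel":[0.1,0,0],"turn":[0,0,0]},{"travel":[0.1,0,0],"turn":[0,0,0]}]' --gripper 0.6

```text
time: 12.2
position: [0.56, -0.0156, 0.2231]
tool_rot: [-2.0, -2.422, -0.001]
ft_force: [0.8, -0.2, -0.2]
grip_width: 0.374
grip_force: 0.0
```

```bash
python3 - <<'E'
from h import *
q=[.5358,.1194,.184]
print(*shift(S((0,-140,160),q),down(q[2]+np.pi/2)))
s=ctrl.get_state();print(s["position"],s["time"],s["grip_width"],s["ft_force"])
E
```

```text
[-2.9  0.8 63.1] [ 0.  -0.1  0.4]
[ 0.56   -0.0156  0.2231] 12.2 0.3742158987815056 [ 0.7871 -0.2089 -0.1592]
```

step_arm --commands '[{"travel":[-0.002,0.001,0],"turn":[0,0,0]},{"travel":[-0.002,0.001,0.02],"turn":[0,0,0]},{"travel":[-0.002,0.001,0.042],"turn":[0,0,0]},{"travel":[-0.002,0.001,0.056],"turn":[0,0,0]},{"travel":[-0.002,0.001,0.062],"turn":[0,0,0]}]'

```text
time: 12.7
position: [0.5615, -0.0239, 0.1596]
tool_rot: [-2.009, -2.412, 0.003]
ft_force: [-0.3, 0.1, 0.5]
grip_width: 0.6
grip_force: 0.0
```

step_arm --commands '[{"travel":[0,0,0],"turn":[0,0,0]},{"travel":[0,0,0],"turn":[0,0,0]},{"travel":[0,0,0],"turn":[0,0,0]},{"travel":[0,0,0],"turn":[0,0,0]},{"travel":[0,0,0],"turn":[0,0,0]}]' --gripper 0 --force 40

```text
time: 13.2
position: [0.5628, -0.0225, 0.1622]
tool_rot: [2.008, 2.415, 0.001]
ft_force: [-0.9, 0.5, 0.8]
grip_width: 0.241
grip_force: 40.0
```

step_arm --commands '[{"travel":[0,0,0],"turn":[0,0,0]},{"travel":[0,0,0],"turn":[0,0,0]}]'

```text
time: 13.4
position: [0.5628, -0.0225, 0.1621]
tool_rot: [2.008, 2.415, 0.001]
ft_force: [-0.1, -0.5, 2.3]
grip_width: 0.243
grip_force: 40.0
```

```bash
python3 - <<'E'
from h import *
q=[.5358,.1194,.184]
print(*shift(S((0,-140,160),q),down(q[2]+np.pi/2)))
s=ctrl.get_state();print(s["position"],s["time"],s["grip_width"],s["grip_force"],s["ft_force"])
E
```

```text
[ 4.5 -0.6  2.1] [ 0.1  0.  -0. ]
[ 0.5628 -0.0225  0.1621] 13.4 0.24331736447887795 39.99877245572861 [-0.0741 -0.5248  2.2653]
```

step_arm --commands '[{"travel":[0.005,0,0],"turn":[0,0,0]},{"travel":[0.015,0,0],"turn":[0,0,0]},{"travel":[0.027,0,0],"turn":[0,0,0]},{"travel":[0.039,0,0],"turn":[0,0,0]},{"travel":[0.05,0,0],"turn":[0,0,0]}]'

```text
time: 13.9
position: [0.5531, 0.0271, 0.1621]
tool_rot: [2.007, 2.415, -0.001]
ft_force: [0.4, -3.9, 5.7]
grip_width: 0.241
grip_force: 40.0
```

step_arm --commands '[{"travel":[0.012,0,0],"turn":[0,0,0]},{"travel":[0.024,0,0],"turn":[0,0,0]},{"travel":[0.036,0,0],"turn":[0,0,0]},{"travel":[0.045,0,0],"turn":[0,0,0]},{"travel":[0.05,0,0],"turn":[0,0,0]}]'

```text
time: 14.4
position: [0.5437, 0.0758, 0.1621]
tool_rot: [2.006, 2.415, -0.003]
ft_force: [-0.6, -6.6, 7.4]
grip_width: 0.243
grip_force: 40.0
```

step_arm --commands '[{"travel":[0,0,0],"turn":[0,0,0]},{"travel":[0,0,0],"turn":[0,0,0]},{"travel":[0,0,0],"turn":[0,0,0]}]'

```text
time: 14.7
position: [0.5438, 0.0753, 0.1621]
tool_rot: [2.007, 2.414, -0.003]
ft_force: [-0.1, -6.2, 6.6]
grip_width: 0.244
grip_force: 40.0
```

```bash
python3 - <<'E'
from h import *
q=[.5358,.1194,.184]
s=ctrl.get_state();print(s["position"],s["time"],s["grip_width"],s["grip_force"],s["ft_force"])
d=s["position"]-np.array([.5628,-.0225,.1621]);print("along",d@[-np.sin(.184),np.cos(.184),0],"across",d@[np.cos(.184),np.sin(.184),0])
a=np.mean([ctrl.get_image("top") for _ in range(3)],0).astype(np.uint8)[165:205,295:395,::-1];b=np.mean([ctrl.get_image("side") for _ in range(3)],0).astype(np.uint8)[145:225,270:370,::-1]
cv2.imwrite("pics/pull.png",np.vstack([cv2.resize(x,None,fx=5*1.0,fy=5,interpolation=cv2.INTER_CUBIC) for x in(a,b)]))
for n in("top","side"):
    m=ctrl.camera_model(n);print(n,[proj(m,S(p,q)).round(1) for p in[(0,-175,140),(0,-40,182),(0,-240,147),(0,-175,130)]])
E
```

```text
[0.5438 0.0753 0.1621] 14.7 0.24414238266894184 40.00194781227037 [-0.1463 -6.231   6.6213]
along 0.09958435058272168 across -0.0008007435056659421
top [array([334.5, 184.8]), array([291.7, 190.6]), array([354.9, 181.5]), array([334.4, 185.1])]
side [array([312.9, 182.7]), array([313.1, 198.1]), array([312.8, 169.3]), array([312.9, 185.3])]
```

View pics/pull.png

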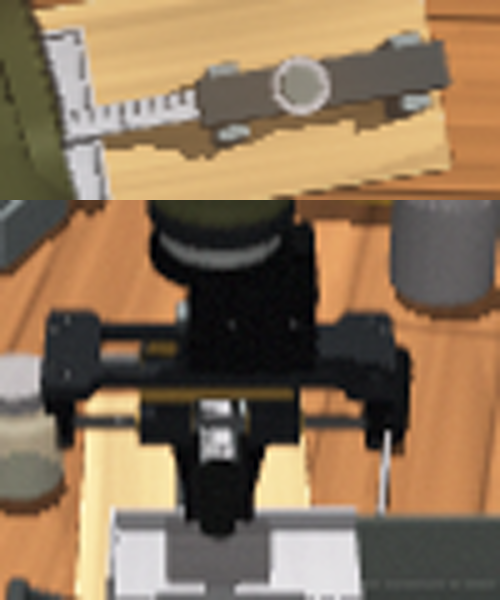

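The top view shows the bar out, with ticks between the block at (85,110) and the sleeve mouth at (198,100). The measured pull is 99.6 mm. I'll check the tick phase along the bar in the top view.

```bash
python3 - <<'E'
from h import *
q=[.5358,.1194,.184]
m=ctrl.camera_model("top");g=cv2.cvtColor(ctrl.get_image("top"),cv2.COLOR_RGB2GRAY).astype(np.float32)
ys=np.arange(-190,-40,2.5)
print("y   ",*ys.astype(int))
for x in(-5,-2,1,4,7):
    P=np.array([proj(m,S((x,y,132),q)) for y in ys],np.float32)
    print(x,*cv2.remap(g,P[:,0],P[:,1],cv2.INTER_LINEAR).ravel().astype(int))
E
```

```text
y    -190 -187 -185 -182 -180 -177 -175 -172 -170 -167 -165 -162 -160 -157 -155 -152 -150 -147 -145 -142 -140 -137 -135 -132 -130 -127 -125 -122 -120 -117 -115 -112 -110 -107 -105 -102 -100 -97 -95 -92 -90 -87 -85 -82 -80 -77 -75 -72 -70 -67 -65 -62 -60 -57 -55 -52 -50 -47 -45 -42
-5 92 92 93 93 93 86 104 160 195 202 202 203 204 202 202 203 203 203 203 203 204 205 203 203 198 178 144 171 197 204 205 205 205 203 203 205 205 205 204 205 170 117 77 76 90 96 99 99 100 100 99 88 61 74 82 86 86 87 85 84
-2 93 92 92 92 93 89 92 123 188 200 201 201 201 189 181 191 202 203 182 189 200 197 170 191 203 192 147 181 198 194 180 198 204 192 180 199 204 194 193 201 178 121 79 68 94 96 96 95 95 96 97 86 67 77 85 87 86 86 84 84
1 95 94 94 94 94 93 90 130 181 176 139 164 190 182 146 168 192 192 152 179 195 177 120 170 193 169 127 177 196 171 150 187 199 171 163 192 202 173 168 181 176 109 68 63 89 94 93 92 92 91 92 85 78 81 87 87 86 85 85 85
4 95 95 94 95 95 94 87 140 185 186 125 160 187 184 141 175 192 178 136 178 194 168 132 180 196 163 141 184 198 162 152 187 202 163 165 190 200 158 151 167 183 115 76 73 87 91 90 89 89 89 89 87 81 79 87 88 87 86 85 84
7 95 95 94 93 94 93 87 152 180 164 116 150 166 164 145 178 192 180 163 185 193 170 157 185 197 175 169 186 196 173 176 192 197 175 149 163 188 171 167 179 169 103 72 72 81 87 88 88 87 86 86 88 77 75 84 87 88 87 85 85
```

The long 50 mm mark is 125 mm along the sleeve axis from the station origin (y -125), which puts the 100 mm mark at y -175, the mouth. That agrees with the measured 99.6 mm of travel. The grip is steady at 40 N, so I'm handing in.

```bash
python3 -c "
from bench import ctrl
print(ctrl.close_job())"
```

```text
the job is handed in; nothing more can be done
None
```

The job is handed in at about 15 s: all four offcuts are in the bin, the tray is level again, the lock button is pressed down, and the gripper is holding the knob with the stop bar's 100 mm mark at the sleeve mouth (99.6 mm measured).

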